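Hold a round flask down in the sprung cradle of a purge station

ROBOT

A 6-joint arm with a two-finger parallel gripper is mounted at the origin on the work surface. World frame = base frame: x ahead of the robot, y to its left, z up, the work surface at z = 0. Lengths are in m, angles in rad, forces in N, time in s.
With the tool pointing down it reaches from about 0.35 to 0.95 m from the base axis. Payload 17.4 kg.
Tool frame: the origin (TCP) lies between the finger pads, 19 mm behind the fingertips; this is the grasp point; z points along the fingers, y is the line along which they close (so a half turn about z gives the same grasp; the last joint's range is limited). The gripper opens to 93 mm and grips with 3 to 60 N. Pads are 15 mm wide; open, the fingers measure 128 mm over their backs; the gripper's body (75 mm by 188 mm) begins 65 mm behind the grasp point.
Start: joints at [1.208, 0.116, 1.442, -0, 1.584, -0.038], TCP at [0.215, 0.64, 0.237] pointing down, gripper open.
Joint ranges: [-2.83, 2.83], [-0.83, 2.19], [0.07, 2.5], [-1.14, 4.28], [0.01, 3], [-2.97, 2.97]. Speed limits (rad/s): [1.89, 1.89, 2.22, 3.14, 3.14, 3.14].

INTERFACE

Orientations are given as a 3x3 rotation matrix whose columns are the frame's x, y, z axes.
In Python, from cell import env gives the robot as it stands.
- The arm moves only by the tool inch_along, called after ">>>" as name(argument=value, ...) on one line, values as JSON. Schema: {"type":"object","properties":{"ticks":{"type":"string"},"grip_n":{"type":"number"},"only":{"type":"string"},"quiet":{"type":"boolean"},"lines":{"type":"string"}},"required":["ticks"],"additionalProperties":false}. ticks is a string of 1 to 20 rows, one to a line, with the numbers parted by commas; each row has 5 numbers: dx, dy, dz in parts of the range, where 1.0 means 0.2 m, then a turn about the tool's z in a scale on which 1.0 is pi rad, then the finger opening in m; each row shifts and turns the commanded pose from where the row before left it, along the tool's axes as they then stand; what a row does not reach is not made up. A row lasts 1/8 s, in which the tool goes at most 0.0625 m and 0.188 rad, less where a joint would pass 70% of its speed; a pose out of reach is approached as far as the arm can. The fingers move at their own pace and stop on an object; grip_n is the grip in N (left out, the last holds). Time passes only in rows, so rows that do not move let the fingers close. The tool returns the time, the measured TCP pose, the force, the opening and the grip force at its end. only (a regular expression) keeps the lines of the reply that match it, lines (a string "A,B") keeps lines A to B, and quiet returns only ok. Input that does not fit is refused with a message, and nothing moves.
- env.read_state(): the state, without advancing time (a new reading comes with each control period).
- env.get_image(name): name is "scene" or "top" or "wrist"; returns a dict with "image" (420x560x3 uint8, blue, green, red), "fx", "fy", "cx", "cy" (pixels), "dist" ([k1, k2, p1, p2, k3] as OpenCV has them; the pictures are not rectified), "origin" and "orientation" of the camera in the world. Camera axes: x right, y up, looking along -z (the intrinsics and any distortion apply to the point x, -y, -z); pixel columns grow to the right and rows downward; lengths in m; the calibration is good to about 2 mm. A picture is of the moment at which its call begins. There is no depth.
- env.hand_in(): hands the job in; it is judged then, once.
The state is a dict: "t": time; "q": joint angles; "dq": joint speeds; "tau": joint torques, N m; "position": TCP position; "tcp_rot": TCP orientation; "force": force on the tool from outside, world axes, zero at the start; "wrist_torque": the same for the moment, N m; "grip_width": finger opening in m; "grasp_force": force on a finger pad.
Only numpy, scipy, OpenCV 4.12 (cv2) and the standard library are available. Lean on these libraries where they do the work, as an engineer would, in place of code of your own. Each camera call takes 0.05 s, during which the arm holds its last target. There are 200 camera calls.

TASK

Take the larger of the two round flasks off its cork ring, lower it gently, bulb first and upright, into the deep clear guard of the purge station, and seat it centrally on the sprung steel ring inside. Then press the flask straight down until the ring has sunk nearly to its lower stop, without ramming it, and finish the program while still holding the flask pressed down: do not let go. Leave the smaller round flask, the conical flask and the vial rack where they stand.

Things in the scene. Friction and masses are not known exactly. Their poses are not given: they have to be found in the camera images.
- flask: Larger round flask, amber glass, 152 mm tall, 0.14 to 0.26 kg. Origin at the bulb's lowest point, z up along the neck. Bulb: 85 mm sphere. Neck 24 mm in diameter up to 134 mm above the origin, then a 30 mm lip to 140 mm, then a fixed white stopper, 22 mm wide, to 152 mm. Grip the neck, TCP about 120 mm up. Starts upright on a fixed cork ring (80 mm wide, 20 mm high), origin 11 mm above the bench.
- flask_bulb (a point): Centre of the larger flask's bulb, 42.5 mm above the flask's origin.
- station: Purge station, fixed; it and the two cork rings swap places between starts. Round white foot 136 mm wide, 18 mm high; on it an upright clear guard tube, open on top, 120 mm outer and 110 mm inner diameter, rim 110 to 113 mm above the bench; on its +x side a white box 80 mm wide, 45 mm high, reaching 124 mm from the axis. Origin on the tube's axis at bench height.
- guard_rim (a point): Centre of the guard's open top, 110 mm above the bench.
- ring_centre (a point): Centre of the sprung ring in the guard, moving with it: 58 mm above the bench when up, 38 mm at its lower stop. The ring is level, of 8 mm round steel bar, 64 mm centre-line diameter, on a coil spring. A flask seated on it has its bulb centre 34 mm above this point and its origin 8 to 9 mm below it.
- cradle (a joint): How far the sprung ring is pressed straight down, m: 0 = up (free), 0.020 = lower stop (rigid). The spring needs about 4 N to start moving and 12 N at the stop, more than the flask weighs, and lifts the ring again when released.
- small_flask: The smaller round flask, amber glass, 108 mm tall, bulb 58 mm in diameter, neck 18 mm in diameter, on its own cork ring. Origin at the lowest point of the bulb. Leave alone.
- conical_flask: Clear glass conical flask, 110 mm tall, 72 mm wide at the foot, at the near side of the bench to the robot's right. Origin under its centre. Leave alone.
- vial_rack: Black rack of small capped vials, 60 x 105 mm, 44 mm high, at the near side of the bench to the robot's left. Origin under its centre. Leave alone.

How it is judged:
On the way, in this order (a step that is already met when the one before it is completed fails the run):
1. the larger flask is lifted off its cork ring in the fingers (height (world z) of flask above 0.06 m and contact force between the fingers and flask above 1 N), for 0.1 s.
2. the flask, still in the fingers, is lowered into the guard (z of flask_bulb in the frame of guard_rim below 0.025 m and horizontal distance between flask_bulb and guard_rim below 0.02 m and contact force between the fingers and flask above 1 N), for 0.05 s.
At the end, for the whole second after the job is handed in: Larger flask still held or pressed by the fingers (over 2 N), at rest on the ring: bulb centre within 7 mm of its axis and at most 40.5 mm above its centre, upright within 0.15 rad, bearing on it with over 5 N, the ring more than 14 mm down of its 20 mm, through the last second (value of joint cradle above 0.014 m and horizontal distance between flask_bulb and ring_centre below 0.007 m and z of flask_bulb in the frame of ring_centre below 0.0405 m and contact force between flask and cradle above 5 N and contact force between the fingers and flask above 2 N and angle between flask's own z axis and vertical below 0.15 rad and linear speed of flask below 0.02 m/s); the arm keeps its last pose, push and grip.
It fails at once if the flask is moved faster than 0.4 m/s (dropped or plunged) inside the guard (z of flask_bulb in the frame of guard_rim below 0.03 m and horizontal distance between flask_bulb and guard_rim below 0.03 m and linear speed of flask above 0.4 m/s).
It fails at once if the flask is rammed against the station or its ring with more than 40 N (contact force between flask and station above 40 N).
It fails at once if the flask is tipped by more than 0.6 rad (angle between flask's own z axis and vertical above 0.6 rad).
It fails at once if the smaller round flask, the conical flask or the vial rack is shifted by more than 30 mm (distance of any of small_flask, conical_flask, vial_rack from where it was at the start of the episode above 0.03 m).
It also fails if it takes over 42 s, if anything falls off the work surface, if the arm or the gripper's body presses on something with over 40 N, if the wrist force passes 120 N, or if a joint passes its speed limit or range.

## Working session

There is one attempt and no reset: what is moved stays moved. The work goes in short steps, Python scripts to look and compute and a tool call to move; the robot and the scene stay as the last step left them, time stands still between calls to the robot, and variables do not carry over. Pictures are saved under pics/ and viewed, at most 10 in all, crops included, and the job is handed in when it is done.

```bash
ls; mkdir -p pics
```

Create h.py:
```python
import cv2,numpy as np
from cell import env
import pickle
def shot(name,fn):
    d=env.get_image(name); cv2.imwrite(f'pics/{fn}.png',d['image']); pickle.dump(d,open(f'pics/{fn}.pkl','wb')); return d
def ray(fn,u,v):
    d=pickle.load(open(f'pics/{fn}.pkl','rb'))
    K=np.array([[d['fx'],0,d['cx']],[0,d['fy'],d['cy']],[0,0,1]])
    p=cv2.undistortPoints(np.array([[[u,v]]],float),K,np.array(d['dist'],float))[0,0]
    r=np.array(d['orientation'])@np.array([p[0],-p[1],-1]); return np.array(d['origin']),r/np.linalg.norm(r)
def atz(fn,u,v,z):
    o,r=ray(fn,u,v); return o+r*(z-o[2])/r[2]
def tri(*obs):
    A=np.zeros((3,3));b=np.zeros(3);R=[ray(*o) for o in obs]
    for o,r in R:
        M=np.eye(3)-np.outer(r,r);A+=M;b+=M@o
    p=np.linalg.solve(A,b)
    return p,[np.linalg.norm(np.cross(p-o,r)) for o,r in R]
```

Run:
```python
from h import *
np.set_printoptions(precision=4,suppress=True)
for n in ['scene','top','wrist']:
    d=shot(n,n+'0'); print(n,d['origin'],np.array(d['orientation']).tolist(),d['fx'])
s=env.read_state();print(s['t'],s['position'],s['tcp_rot'],s['force'])
```

```text
cell.py
pics
scene [0.9602 0.0714 0.6992] [[-0.13987961000137814, -0.7826074854468195, 0.6065964213778952], [0.9900982835660352, -0.11784651796406542, 0.07627310852021489], [0.011793370402630107, 0.6112591282969537, 0.7913426530196606]] 434.6525575991206
top [0.3974 0.0043 1.0953] [[-0.00293969806728163, 0.9953645285003835, -0.09612915051368691], [-0.9999596606588098, -0.0037418679087287995, -0.008165505475599213], [-0.008487357091087621, 0.09610126860642103, 0.9953353761129187]] 535.0915481618123
wrist [0.1347 0.667  0.3844] [[0.31880951648421035, -0.9034442047482607, -0.2866165750717954], [0.9478187955561337, 0.3038352412878231, 0.09655918880194515], [-0.00015162329428210987, -0.30244456526502905, 0.9531669643625]] 292.1299647728651
0.15 [0.2153 0.6396 0.2369] [[-0.9477  0.3191 -0.0003]
 [ 0.3191  0.9477 -0.0008]
 [ 0.     -0.0009 -1.    ]] [-1.3139 -0.8701  0.5852]
```

View pics/scene0.png

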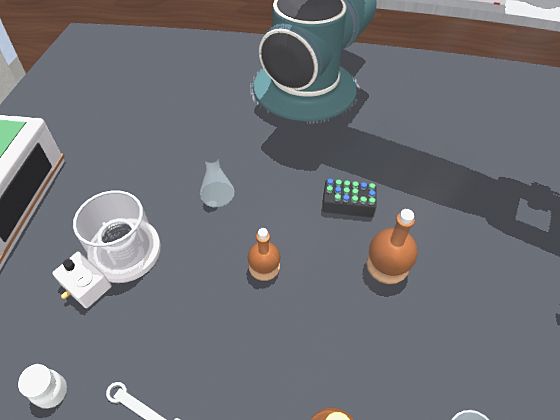

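View pics/top0.png

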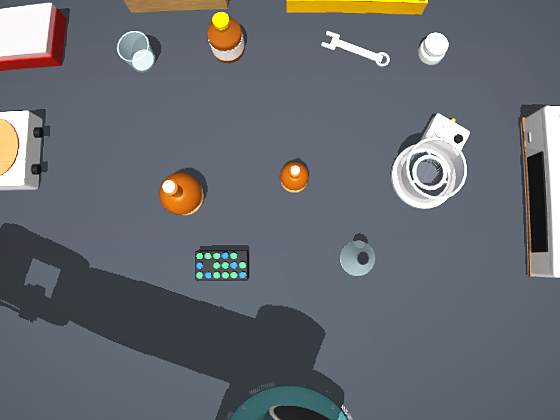

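The scene view shows the large flask (bulb ~(393,251), stopper ~(407,216)) and guard (~(112,220)). In the top view the flask's stopper is ~(169,187), its bulb ~(182,193), and the guard ~(432,172). I'll enlarge these.

Run:
```python
from h import *
def c(fn,u,v,w=100,h=75,s=4):
    im=cv2.imread(f'pics/{fn}.png')[v:v+h,u:u+w]; im=cv2.resize(im,None,fx=s,fy=s,interpolation=cv2.INTER_CUBIC)
    for k in range(0,w,10):
        cv2.line(im,(k*s,0),(k*s,4 if k%50 else 12),(0,255,255),1)
    for k in range(0,h,10): cv2.line(im,(0,k*s),(4 if k%50 else 12,k*s),(0,255,255),1)
    return im
a=np.vstack([np.hstack([c('scene0',350,205),c('top0',140,155)]),np.hstack([c('scene0',65,185),c('top0',382,132)])])
cv2.imwrite('pics/comp1.png',a)
```

```text
(no output)
```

View pics/comp1.png

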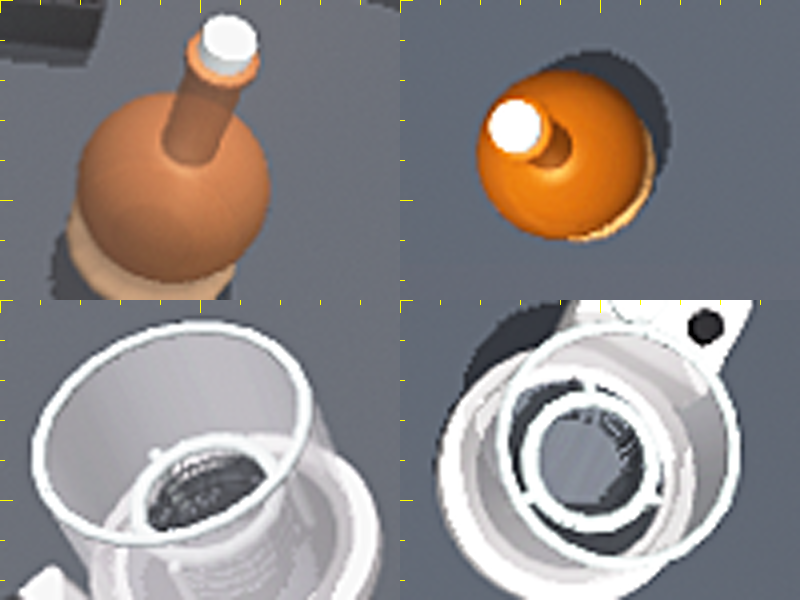

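Run:
```python
from h import *
np.set_printoptions(precision=4,suppress=True)
for n,a in dict(stop=(('scene0',407.5,215),('top0',168.75,186.5)),bulb=(('scene0',393.4,251.8),('top0',180.75,193.75)),rim=(('scene0',108.3,218),('top0',436.75,168.4))).items():
    print(n,*tri(*a))
print(atz('top0',168.75,186.5,.163),atz('top0',180.75,193.75,.0535),atz('top0',436.75,168.4,.113),atz('top0',430,172,.06))
# rim circle by outer ellipse extremes: crop pts -> z .112
t=lambda x,y,sx,sy,ox,oy:((x-ox)/4+sx,(y-oy)/4+sy)
for nm,P in (('scene0',[t(x,y,65,185,0,300) for x,y in ((33,450),(313,395),(205,320),(110,545))]),('top0',[t(x,y,382,132,400,300) for x,y in ((499,440),(739,450),(625,325),(620,566))])):
    q=np.array([atz(nm,*p,.112) for p in P]); 
    A=np.c_[2*q[:,:2],np.ones(4)];x=np.linalg.lstsq(A,(q[:,:2]**2).sum(1),rcond=None)[0]
    print(nm,x[:2],np.sqrt(x[2]+x[:2]@x[:2]))
```

```text
stop [0.5228 0.2133 0.162 ] [np.float64(0.00016943826533906544), np.float64(0.00016943826533904772)]
bulb [0.5226 0.2133 0.0546] [np.float64(0.0006546496038053761), np.float64(0.0006546496038053701)]
rim [ 0.5629 -0.282   0.109 ] [np.float64(0.00022540895471567928), np.float64(0.00022540895471554565)]
[0.5226 0.2129 0.163 ] [0.5227 0.2128 0.0535] [ 0.5621 -0.2806  0.113 ] [ 0.5637 -0.2818  0.06  ]
scene0 [ 0.563  -0.2811] 0.060811254124556666
top0 [ 0.5629 -0.2816] 0.05841426484610999
```

Careful with the scale: shifts go in shares of 0.2 m and turns go in shares of pi rad. That gives: -0.0427 m / 0.2 = -0.2135, -0.0306 m / 0.2 = -0.153.

>>> inch_along(ticks="-0.2135,-0.153,0,0,0.093\n-0.2135,-0.153,0,0,0.093\n-0.2135,-0.153,0,0,0.093\n-0.2135,-0.153,0,0,0.093\n-0.2135,-0.153,0,0,0.093\n-0.2135,-0.153,0,0,0.093\n-0.2135,-0.153,0,0,0.093\n-0.2135,-0.153,0,0,0.093\n-0.2135,-0.153,0,0,0.093\n-0.2135,-0.153,0,0,0.093\n0,0,0,0,0.093\n0,0,0,0,0.093", grip_n=30)

```text
t: 1.65
position: [0.5223, 0.2136, 0.2372]
tcp_rot: [[-0.948, 0.32, -0.0], [0.32, 0.948, 0.0], [0.0, -0.0, -1.0]]
force: [0.4, -0.0, 0.9]
grip_width: 0.0931
grasp_force: 0.0
```

Run:
```python
from h import *
shot('wrist','w1'); s=env.read_state(); print(s['position'],s['tcp_rot'],s['q'])
d=np.array([.5227,.2131,.131])-s['position']; print(np.array(s['tcp_rot']).T@d)
```

```text
[0.52204363 0.21400987 0.23735777] [[-9.47843666e-01  3.18735495e-01 -2.61429586e-04]
 [ 3.18735469e-01  9.47843701e-01  1.36603449e-04]
 [ 2.91334755e-04  4.61518324e-05 -9.99999956e-01]] [ 3.43730694e-01 -1.25824722e-01  1.68269022e+00  2.16736596e-04
  1.58492726e+00 -9.02667497e-01]
[-0.00094313 -0.00065812  0.10635747]
```

View pics/w1.png

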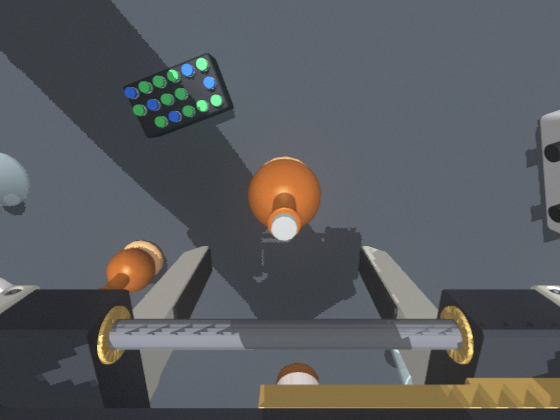

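The wrist view shows the stopper at (284,228), centred between the fingers. I'll descend and grip.

Converted, 0.03 m / 0.2 = 0.15, 0.016 m / 0.2 = 0.08.

```bash
python3 -c "
from h import *
print(atz('w1',284,228,.163))"
```

```text
[0.52210633 0.21321325 0.163     ]
```

>>> inch_along(ticks="-0.0025,-0.0025,0.15,0,0.093\n0,0,0.15,0,0.093\n0,0,0.15,0,0.093\n0,0,0.08,0,0.093\n0,0,0,0,0.093\n0,0,0,0,0.05\n0,0,0,0,0.015\n0,0,0,0,0.015\n0,0,0,0,0.015\n0,0,0,0,0.015\n0,0,0,0,0.015\n0,0,0,0,0.015", grip_n=40)

```text
t: 3.2
position: [0.5227, 0.2128, 0.1314]
tcp_rot: [[-0.948, 0.319, -0.0], [0.319, 0.948, -0.0], [0.0, -0.0, -1.0]]
force: [-0.3, 0.2, 0.2]
grip_width: 0.0286
grasp_force: 40.0
```

>>> inch_along(ticks="0,0,0,0,0.015\n0,0,0,0,0.015")

```text
t: 3.45
position: [0.5227, 0.2128, 0.1314]
tcp_rot: [[-0.948, 0.319, -0.0], [0.319, 0.948, -0.0], [0.0, -0.0, -1.0]]
force: [-0.2, 0.2, -0.4]
grip_width: 0.0286
grasp_force: 40.0
```

Run:
```python
from h import *
shot('wrist','w2');shot('scene','s2')
a=np.hstack([cv2.resize(cv2.imread('pics/w2.png')[130:330,180:380],(400,400)),cv2.resize(cv2.imread('pics/s2.png')[150:300,320:470],(400,400))]);cv2.imwrite('pics/c2.png',a)
```

```text
(no output)
```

View pics/c2.png

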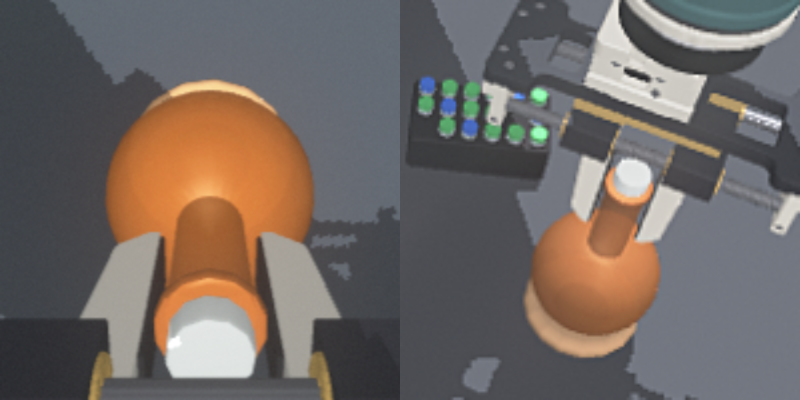

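Opening reads 28.6 mm, and the crop shows gaps beside the 24 mm neck at the fingertips, so the pads are clamping the 30 mm lip. I'll regrip lower.

Converted, 0.004 m / 0.2 = 0.02.

>>> inch_along(ticks="0,0,0,0,0.05\n0,0,0,0,0.05\n0,0,0.02,0,0.05\n0,0,0.02,0,0.05\n0,0,0,0,0.05\n0,0,0,0,0.015\n0,0,0,0,0.015\n0,0,0,0,0.015\n0,0,0,0,0.015\n0,0,0,0,0.015\n0,0,0,0,0.015", grip_n=40)

```text
t: 4.92
position: [0.5228, 0.2128, 0.1236]
tcp_rot: [[-0.948, 0.319, 0.0], [0.319, 0.948, 0.0], [-0.0, 0.0, -1.0]]
force: [-0.8, -0.4, 1.3]
grip_width: 0.0287
grasp_force: 40.0
```

Converted, -0.03 m / 0.2 = -0.15, -0.02 m / 0.2 = -0.1.

>>> inch_along(ticks="0,0,0,0,0.015\n0,0,-0.05,0,0.015\n0,0,-0.1,0,0.015\n0,0,-0.15,0,0.015\n0,0,-0.15,0,0.015\n0,0,-0.15,0,0.015\n0,0,-0.1,0,0.015\n0,0,-0.1,0,0.015\n0,0,0,0,0.015\n0,0,0,0,0.015", grip_n=55)

```text
t: 6.18
position: [0.5226, 0.2128, 0.2824]
tcp_rot: [[-0.948, 0.319, -0.001], [0.319, 0.948, -0.0], [0.001, -0.001, -1.0]]
force: [-0.7, 0.3, -2.4]
grip_width: 0.028
grasp_force: 55.0
```

Run:
```python
from h import *
d=shot('wrist','w3');shot('scene','s3');shot('top','t3')
g=np.array([.563,-.2815,0]);s=env.read_state();print(np.array(s['tcp_rot']).T@(g-s['position']))
a=np.hstack([cv2.resize(cv2.imread('pics/w3.png')[130:330,180:380],(400,400)),cv2.resize(cv2.imread('pics/s3.png')[100:250,340:490],(400,400))]);cv2.imwrite('pics/c3.png',a)
```

```text
[-0.1963775  -0.45522835  0.28260514]
```

View pics/c3.png

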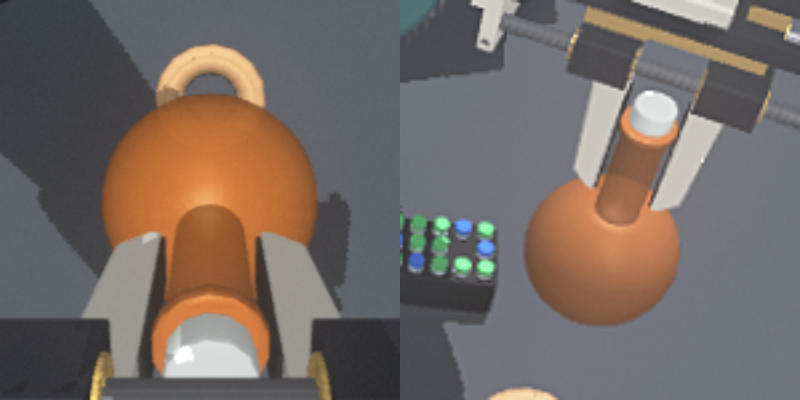

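Flask held upright, clear of the cork ring, and centred in the fingers. Now moving it over the guard.

Converted, -0.038 m / 0.2 = -0.19, -0.0164 m / 0.2 = -0.082.

>>> inch_along(ticks="-0.03,-0.07,0,0,0.015\n-0.06,-0.135,0,0,0.015\n-0.082,-0.19,0,0,0.015\n-0.082,-0.19,0,0,0.015\n-0.082,-0.19,0,0,0.015\n-0.082,-0.19,0,0,0.015\n-0.082,-0.19,0,0,0.015\n-0.082,-0.19,0,0,0.015\n-0.082,-0.19,0,0,0.015\n-0.082,-0.19,0,0,0.015\n-0.082,-0.19,0,0,0.015\n-0.082,-0.19,0,0,0.015\n-0.047,-0.11,0,0,0.015\n-0.0245,-0.061,0,0,0.015\n0,0,0,0,0.015\n0,0,0,0,0.015\n0,0,0,0,0.015")

```text
t: 8.45
position: [0.5637, -0.2804, 0.2837]
tcp_rot: [[-0.948, 0.318, 0.0], [0.318, 0.948, -0.0], [-0.0, 0.0, -1.0]]
force: [0.0, 0.2, -1.2]
grip_width: 0.0277
grasp_force: 55.0
```

Run:
```python
from h import *
d=shot('wrist','w4');shot('scene','s4');shot('top','t4')
g=np.array([.563,-.2815,0]);s=env.read_state();print(s['position'],np.array(s['tcp_rot']).T@(g-s['position']))
a=np.hstack([cv2.resize(cv2.imread('pics/w4.png')[80:330,155:405],(400,400)),cv2.resize(cv2.imread('pics/s4.png')[100:290,30:220],(400,400))]);cv2.imwrite('pics/c4.png',a)
```

```text
[ 0.5636112  -0.28070773  0.28359246] [ 0.00038426 -0.00093831  0.28359241]
```

View pics/c4.png

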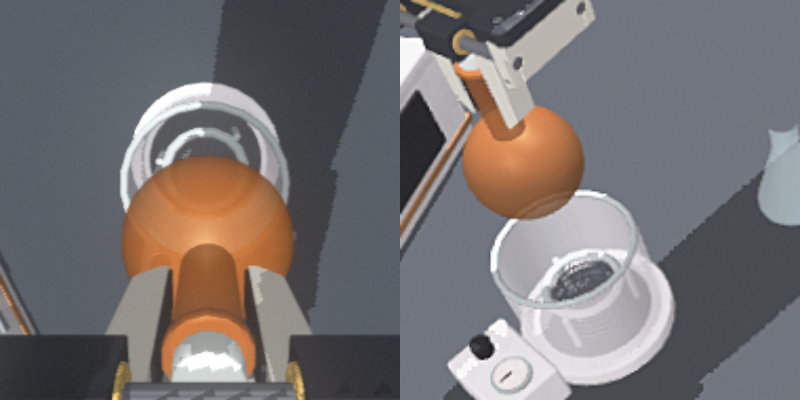

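The wrist crop shows the bulb at (207,242), centred left-right over the guard. The scene crop puts the bulb at full-frame pixel (88.9,176.5). Checking by triangulation.

Run:
```python
from h import *
print(*tri(('s4',88.9,176.5),('w4',284.4,231)))
print(atz('s4',88.9,176.5,.2136),atz('w4',284.4,231,.2136))
# guard rim in w4: left/right extremes of rim
print((atz('w4',155+121*.625,80+165*.625,.112)+atz('w4',155+289*.625,80+165*.625,.112))/2)
```

```text
[ 0.563586   -0.28003953  0.21563202] [np.float64(0.00044253458810422603), np.float64(0.0004425345881041389)]
[ 0.56182684 -0.28104629  0.2136    ] [ 0.56458471 -0.28069311  0.2136    ]
[ 0.54805007 -0.27669708  0.112     ]
```

>>> inch_along(ticks="0,-0.005,0.1,0,0.015\n0,0,0.15,0,0.015\n0,0,0.1,0,0.015\n0,0,0.05,0,0.015\n0,0,0,0,0.015")

```text
t: 9.22
position: [0.5631, -0.2822, 0.203]
tcp_rot: [[-0.948, 0.319, -0.001], [0.319, 0.948, 0.0], [0.001, 0.0, -1.0]]
force: [-0.6, 0.1, -0.9]
grip_width: 0.0283
grasp_force: 55.0
```

Converted, 0.01 m / 0.2 = 0.05, 0.005 m / 0.2 = 0.025.

>>> inch_along(ticks="0,0,0.05,0,0.015\n0,0,0.05,0,0.015\n0,0,0.05,0,0.015\n0,0,0.025,0,0.015\n0,0,0.015,0,0.015\n0,0,0,0,0.015\n0,0,0,0,0.015")

```text
t: 10.1
position: [0.5633, -0.2822, 0.1658]
tcp_rot: [[-0.948, 0.319, 0.0], [0.319, 0.948, -0.0], [-0.0, -0.0, -1.0]]
force: [0.3, -1.1, -0.5]
grip_width: 0.028
grasp_force: 55.0
```

>>> inch_along(ticks="0,0,0.01,0,0.015\n0,0,0.01,0,0.015\n0,0,0.01,0,0.015\n0,0,0.01,0,0.015\n0,0,0,0,0.015\n0,0,0,0,0.015")

```text
t: 10.85
position: [0.5633, -0.2823, 0.1577]
tcp_rot: [[-0.948, 0.319, 0.0], [0.319, 0.948, -0.0], [-0.0, -0.0, -1.0]]
force: [0.0, -2.2, 3.5]
grip_width: 0.0279
grasp_force: 55.0
```

Run:
```python
from h import *
d=shot('wrist','w5');shot('scene','s5');shot('top','t5')
a=np.hstack([cv2.resize(cv2.imread('pics/w5.png')[80:330,155:405],(400,400)),cv2.resize(cv2.imread('pics/s5.png')[140:290,50:200],(400,400))]);cv2.imwrite('pics/c5.png',a)
```

```text
(no output)
```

View pics/c5.png

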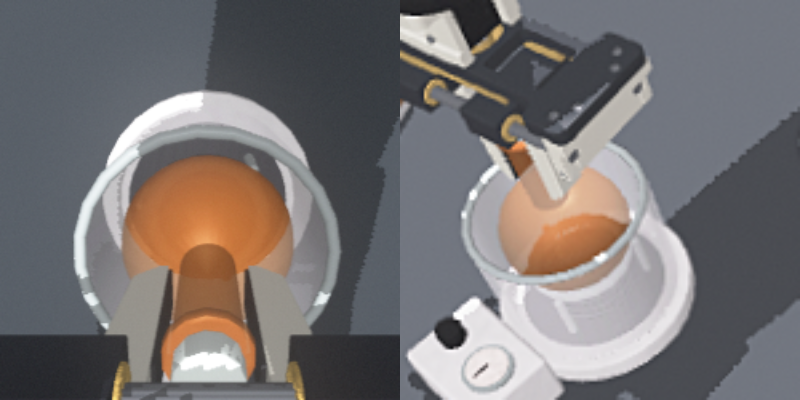

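Flask is inside the guard with the bulb on the ring, upright, and about 4 N contact. Pressing gradually.

Converted, 0.002 m / 0.2 = 0.01, -0.0005 m / 0.2 = -0.0025.

>>> inch_along(ticks="0,-0.0025,0.01,0,0.015\n0,0,0.01,0,0.015\n0,0,0.01,0,0.015\n0,0,0,0,0.015\n0,0,0,0,0.015")

```text
t: 11.62
position: [0.5632, -0.2827, 0.1516]
tcp_rot: [[-0.948, 0.319, 0.0], [0.319, 0.948, -0.0], [-0.0, 0.0, -1.0]]
force: [-0.4, 0.1, 6.4]
grip_width: 0.0278
grasp_force: 55.0
```

>>> inch_along(ticks="0,0,0.01,0,0.015\n0,0,0.01,0,0.015\n0,0,0,0,0.015\n0,0,0,0,0.015")

```text
t: 12.12
position: [0.5633, -0.2827, 0.1478]
tcp_rot: [[-0.948, 0.319, 0.001], [0.319, 0.948, -0.0], [-0.001, 0.0, -1.0]]
force: [-0.1, -1.2, 7.3]
grip_width: 0.0281
grasp_force: 55.0
```

>>> inch_along(ticks="0,0,0.01,0,0.015\n0,0,0.005,0,0.015\n0,0,0,0,0.015\n0,0,0,0,0.015")

```text
t: 12.62
position: [0.5633, -0.2827, 0.145]
tcp_rot: [[-0.948, 0.319, 0.001], [0.319, 0.948, -0.0], [-0.001, -0.0, -1.0]]
force: [0.1, -0.7, 8.9]
grip_width: 0.0281
grasp_force: 55.0
```

Converted, 0.001 m / 0.2 = 0.005.

>>> inch_along(ticks="0,0,0.005,0,0.015\n0,0,0,0,0.015\n0,0,0,0,0.015\n0,0,0,0,0.015")

```text
t: 13.12
position: [0.5634, -0.2827, 0.1441]
tcp_rot: [[-0.948, 0.319, 0.001], [0.319, 0.948, -0.0], [-0.001, -0.0, -1.0]]
force: [-0.2, -1.6, 10.2]
grip_width: 0.0284
grasp_force: 55.0
```

Run:
```python
from h import *
F=[]
for i in range(8):
    d=shot('wrist' if i%2 else 'scene','w6' if i%2 else 's6');F.append(env.read_state()['force'])
print(np.mean(F,0),np.std(F,0),env.read_state()['position'])
a=np.hstack([cv2.resize(cv2.imread('pics/w6.png')[80:330,155:405],(400,400)),cv2.resize(cv2.imread('pics/s6.png')[140:290,50:200],(400,400))]);cv2.imwrite('pics/c6.png',a)
```

```text
[ 0.19527715 -0.63605261  9.7182353 ] [0.44224188 0.86708931 0.40447114] [ 0.56334721 -0.28273868  0.14409963]
```

View pics/c6.png

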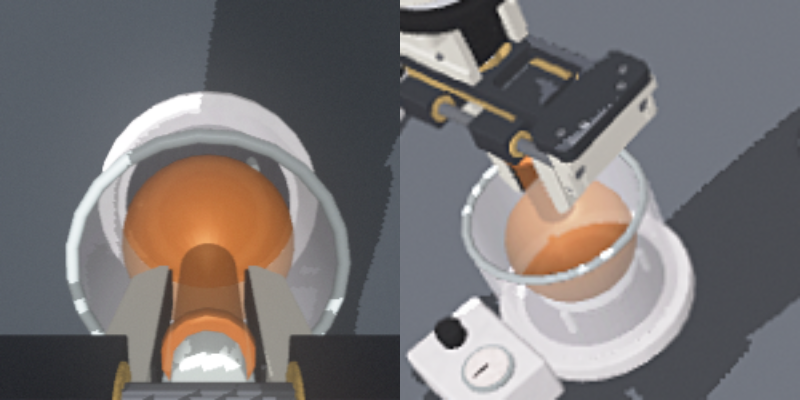

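The flask sits in the same place in the hand as before pressing, so it hasn't slipped. It is upright and seated. Force (~9.7 N plus the flask's weight) and TCP height both put the ring about 18 mm down. Handing in.

```bash
python3 -c "
from cell import env
print(env.hand_in())"
```

```text
the job is handed in; nothing more can be done
None
```

I handed the job in with the larger flask still gripped, upright and seated on the sprung ring, pressed an estimated 18 mm of its 20 mm down; the hand-in returned no verdict.

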